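# Snap the work lamp into its free charging cradle

## Task

Put the orange stick lamp away on charge: lay it level along the empty charging cradle and press it down between the yellow spring rollers until it snaps fully home at both ends and holds the brass charging pin down. Feel for the snap and do not ram the lamp or the fingers against the cradle; the cradle's height was set by someone else and is not known. Then let go, leaving the blue lamp on its own cradle and the other things on the table where they are.

Things in the scene. Friction and masses are not known exactly. Their poses are not given: they have to be found in the camera images.
- lamp: Orange stick lamp, 170 mm long, 0.17 to 0.29 kg, lying on the green mat (top 3 mm above the work surface). Round barrel, diameter 24 mm, 130 mm long, with a black 28 x 28 mm square bumper 20 mm long on each end (no rolling; barrel 2 mm off the mat). Origin at its middle on the barrel's axis, 14 mm above the mat; x along the barrel. Either end may point either way. Grip mid-barrel.
- cradle: The free charging cradle, fixed: black base 150 x 70 x 14 mm, origin at the centre of its underside on the mat, x along its length, z up. On it a grey platform on a stiff column carries two clips and the pin. The platform's height, in a 30 mm range, is not told; it does not give when pressed. The lamp belongs along x, middle over the origin. Pressing the seats over 40 N is ramming (fingers: 30 N).
- clip_a (a point): Point on the base's underside below the clip at the cradle's x = -45 mm. A clip, 16 mm long in x: a flat seat 20 mm wide and above it two sprung yellow rollers along x, one each side, 8 mm thick, 16 mm clear between them, axes 21 mm above the seat. They yield sideways, let the barrel through and close over it. The seat lies 56 to 86 mm above this point.
- clip_b (a point): The same below the clip at x = +45 mm, same height. The seated barrel's axis lies 68 to 98 mm above here; coming down it meets the rollers 19.5 mm higher. Pushing it level through both takes 16 to 22 N for some 8 mm; then the force falls and they draw it onto the seats. Between the clips (74 mm) the pin stands on a block 5 mm below the seats: room for fingers beside the barrel.
- pin (a joint): Travel (m) of the brass charging pin (10 mm wide) under the middle of the free cradle: 0 when up (top 5 mm above the seats), 0.005 with the lamp fully seated, 0.006 at its stop. Its spring takes 1 to 2.5 N. Charging above 0.0035.
- cradle_busy: The other cradle, of the same shape and size, which already carries the blue lamp; it may stand to the left or the right of the free one. Origin and axes as for the free cradle. Nothing is to be done to it.
- lamp_busy: Blue stick lamp, same shape as the orange one, already snapped into the other cradle; origin at its middle, on the axis. Leave it there.
- spool: Filament spool with black flanges, 150 mm in diameter, 50 mm high, lying flat at the far side; origin under its centre. Bystander.
- glue: Yellow glue bottle 40 mm in diameter, 110 mm high, standing at the far side; origin under its centre. Bystander.
- scissors: Scissors with black handles, about 190 mm long, lying at the right; origin near the middle. Bystander.
- offcut_a: Wood offcut 120 x 45 x 18 mm lying at the far right; origin under its centre. Bystander.
- offcut_b: Plywood offcut 90 x 30 x 30 mm lying near the robot; origin under its centre. Bystander.
- marker: Red marker with a black cap, about 140 mm long, lying at the far left; origin under the red part's centre. Bystander.
- driver: Screwdriver lying at the right edge of the mat; origin under its middle. Bystander.

How it is judged:
By the outcome, as a careful person would: the job done as asked, in the order asked, and still so for the second after the job is handed in, with the robot touching nothing.
It also fails if it takes over 51 s, if anything falls off the work surface, if the arm or the gripper's body presses on something with over 40 N, if the wrist force passes 120 N, or if a joint passes its speed limit or range.

## Robot

A 7-joint arm with a two-finger parallel gripper is mounted at the origin on the work surface. World frame = base frame: x ahead of the robot, y to its left, z up, the work surface at z = 0. Lengths are in m, angles in rad, forces in N, time in s.
With the tool pointing down it reaches from about 0.425 to 1.025 m from the base axis. Payload 9.4 kg.
Tool frame: the origin (TCP) lies between the finger pads; the fingertips stand 17 mm ahead of it and the grasp point (between the pads) lies 2 mm behind it; z points along the fingers, y is the direction in which the jaws open and shut (so a half turn about z gives the same grasp; the last joint's range is limited). The gripper opens to 93 mm and grips with 3 to 60 N. Pads are 15 mm wide; open, the fingers measure 128 mm over their backs; the gripper's body (75 mm by 188 mm) begins 65 mm behind the grasp point.
Start: joints at [1.249, 0.599, -0.003, 1.599, 0.002, 0.943, -0.08], TCP at [0.176, -0.703, 0.236] pointing down, gripper open.
Joint ranges: [-2.57, 2.57], [-0.35, 1.97], [-1.29, 1.29], [0.11, 2.56], [-1.05, 4.19], [0.11, 1.86], [-2.63, 2.63]. Speed limits (rad/s): [2.22, 2.22, 3.01, 3.01, 3.14, 3.14, 3.14].

## Interface

Orientations are given as a unit quaternion [x, y, z, w].
In Python, from station import r, imaging gives the robot as it stands.
- The arm moves only by the tool carry_out, never from a script. Its argument "plan" is a list of rows, each a list of 7 numbers: the shift along the tool's x, y, z in mm, then the turn, a rotation vector about the tool's x, y, z in rad, then the closure, from -1 (fully open) to 1 (shut). In form: [[x, y, z, rx, ry, rz, grip], ...]. A call has 1 to 8 rows; each row is the pose to reach, as a shift and turn from the pose measured when the call began, along the tool's axes at that moment; what a row does not reach only later rows make up. A row lasts 1/10 s, in which the tool goes at most 50 mm and 8.59 degrees, less where a joint would pass 70% of its speed; a pose out of reach is approached as far as the arm can. A call with a gripper value outside its range is refused whole. The fingers move at their own pace and stop on an object; "force" is the grip in N (left out, the last holds). Time passes only in rows, so rows that repeat a pose let the fingers close. It gives the time, the measured TCP pose, the force and the opening at its end, in the units of the state.
- r.sense(): the state, without advancing time (a new reading comes with each control period).
- imaging.get_image(name): name is "scene" or "top" or "wrist"; returns the picture (400x640x3 uint8, red, green, blue); there is no depth.
- imaging.camera_model(name): a dict with "fovy" (degrees; the focal length in pixels is half the picture's height over the tangent of half this angle, whatever the lens; pixels are square), "cx", "cy" (the principal point, pixels), "k1" (the pictures are not rectified: a ray, as slopes to the right and down, at radius r is drawn at 1 + k1 r^2 times it, then the intrinsics apply), "cam_to_world" (4x4, takes a point from camera to world coordinates); the wrist camera has in their place "hand_eye" (4x4, takes a point from camera to tool coordinates, whose origin is the TCP and whose axes are the flange's). Camera axes: x right, y down, z forward; pixel columns grow to the right and rows downward; lengths in m; the calibration is good to about 2 mm. A picture is of the moment at which its call begins: read the wrist's pose just before it. camera_model takes no time and is no camera call.
- r.sign_off(): hands the job in, once; it reports no verdict.
The state is a dict: "t": time; "joint_positions": joint angles; "qvel": joint speeds; "joint_efforts": joint torques, N m; "ee_pos": TCP position; "tcp_rot": TCP orientation; "contact_force": force on the tool from outside, world axes, zero at the start; "moment": the same for the moment, N m; "width": opening from 0.0 (shut) to 1.0 (fully open).
Only numpy, scipy, OpenCV 4.12 (cv2) and the standard library are available. Lean on these libraries where they do the work, as an engineer would, in place of code of your own. Each camera call takes 0.05 s, during which the arm holds its last target. There are 200 camera calls.

## Working session

There is one attempt and no reset: what is moved stays moved. The work goes in short steps, Python scripts to look and compute and a tool call to move; the robot and the scene stay as the last step left them, time stands still between calls to the robot, and variables do not carry over. Pictures are saved under pics/ and viewed, about 8 in all and at most 12, crops included, and the job is handed in when it is done.

Besides the shell and the picture viewer there is one more tool, called after "Call:" in YAML: its name, and indented under it one key for each argument. carry_out: Moves the arm, as the interface text tells. Its arguments: {"type":"object","properties":{"plan":{"type":"array","items":{"type":"array","items":{"type":"number"}}},"force":{"type":"number"}},"required":["plan"]}

```bash
mkdir -p pics; ls; python3 - <<'E'
from station import r, imaging
import cv2,numpy as np
print(r.sense())
for n in("scene","top"):
    cv2.imwrite(f"pics/{n}0.png",imaging.get_image(n)[:,:,::-1])
for n in("scene","top","wrist"): print(n,imaging.camera_model(n))
E
```

```text
pics
{'t': 0.0, 'joint_positions': array([ 1.24929751,  0.60012759, -0.00253672,  1.60013417,  0.00181461,
        0.9428657 , -0.0798171 ]), 'qvel': array([ 1.67220179e-03,  4.58302472e-04, -3.15030537e-05,  1.36313567e-04,
       -1.15184994e-03,  4.89690617e-04,  7.46134960e-04]), 'joint_efforts': array([-1.76788548e-03, -7.65066576e+01,  1.49763957e+00, -2.52349555e+01,
       -5.23577433e-02,  1.68842508e-02,  1.22655729e-04]), 'ee_pos': array([ 0.17557861, -0.7029477 ,  0.23475672]), 'tcp_rot': array([ 9.92515524e-01,  1.22116121e-01, -1.70681011e-04, -7.47226579e-04]), 'contact_force': array([ 0.89669757,  0.23425465, -0.02528975]), 'moment': array([-0.02688358,  0.00579506, -0.03326534]), 'width': 0.9967072138677828}
scene {'fovy': 43.291417694449514, 'cx': 313.5180600110608, 'cy': 202.2627089451351, 'k1': -0.0890669359774097, 'cam_to_world': array([[-0.26326177,  0.73224413, -0.62810172,  1.35876599],
       [ 0.96465176,  0.19181431, -0.18070485,  0.17686678],
       [-0.01184117, -0.65347211, -0.75685797,  1.03146673],
       [ 0.        ,  0.        ,  0.        ,  1.    
[... 246 characters left out ...]
  9.24291846e-04, -9.54287200e-03,
        -6.10262350e-02],
       [ 9.31167160e-03, -1.43417122e-01, -9.89618523e-01,
         1.60793806e+00],
       [ 0.00000000e+00,  0.00000000e+00,  0.00000000e+00,
         1.00000000e+00]])}
wrist {'fovy': 65.71401918823341, 'cx': 321.5172519913495, 'cy': 199.03865648776855, 'k1': -0.040989851673080266, 'hand_eye': array([[ 1.71953801e-04, -9.66636436e-01, -2.56152242e-01,
         7.19615414e-02],
       [ 9.99999535e-01,  4.09242233e-04, -8.73053973e-04,
        -1.81985698e-04],
       [ 9.48754096e-04, -2.56151973e-01,  9.66636057e-01,
        -1.49434840e-01],
       [ 0.00000000e+00,  0.00000000e+00,  0.00000000e+00,
         1.00000000e+00]])}
```

View pics/top0.png

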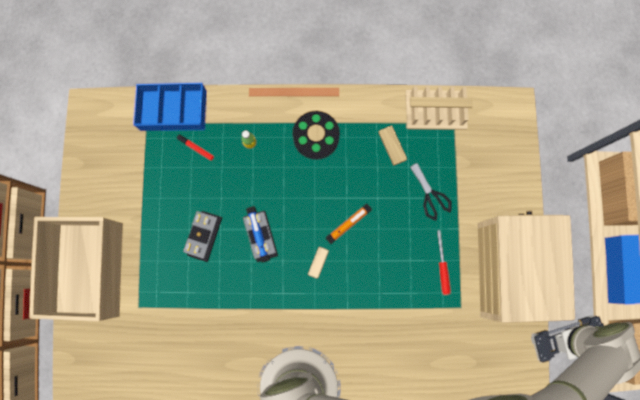

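View pics/scene0.png

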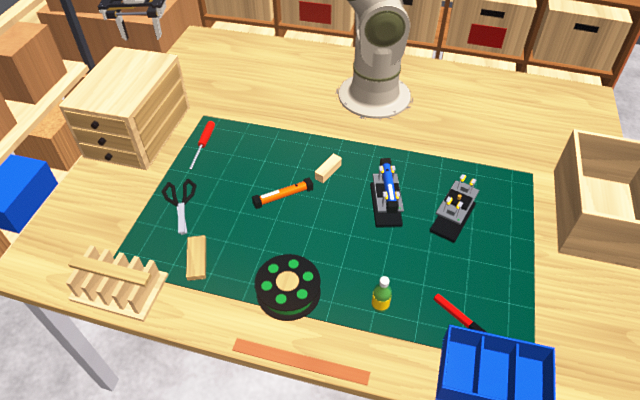

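The top view shows the orange lamp at about (349,223), the free cradle at (202,236), and the busy cradle with the blue lamp at (260,234). In the scene view they are at (283,193), (457,205) and (388,190).

```bash
cat > h.py <<'E'
from station import r, imaging
import cv2, numpy as np
from scipy.spatial.transform import Rotation as R
def cam(n):
    m=imaging.camera_model(n); f=200/np.tan(np.radians(m["fovy"]/2))
    K=np.array([[f,0,m["cx"]],[0,f,m["cy"]],[0,0,1]]); d=np.array([m["k1"],0,0,0.])
    if n=="wrist":
        s=r.sense(); T=np.eye(4); T[:3,:3]=R.from_quat(s["tcp_rot"]).as_matrix(); T[:3,3]=s["ee_pos"]; T=T@m["hand_eye"]
    else: T=m["cam_to_world"]
    return K,d,T
def rays(c,px):
    K,d,T=c; u=cv2.undistortPoints(np.array(px,float).reshape(-1,1,2),K,d)[:,0]
    return T[:3,3],np.c_[u,np.ones(len(u))]@T[:3,:3].T
def plane(c,px,z):
    o,v=rays(c,px); return o+v*((z-o[2])/v[:,2])[:,None]
def proj(c,P):
    K,d,T=c; Ti=np.linalg.inv(T); rv=cv2.Rodrigues(Ti[:3,:3])[0]
    return cv2.projectPoints(np.array(P,float).reshape(-1,1,3),rv,Ti[:3,3],K,d)[0][:,0]
def orange(img,box=None):
    h=cv2.cvtColor(img,cv2.COLOR_RGB2HSV); m=cv2.inRange(h,(8,190,150),(19,255,255))
    if box: k=np.zeros_like(m); x0,y0,x1,y1=box; k[y0:y1,x0:x1]=255; m&=k
    n,l,s,c=cv2.connectedComponentsWithStats(m)
    return m
def shift(p,yaw):
    "tool-frame shift (mm) and rotvec to TCP p, pointing down, tool x at yaw (rad)"
    s=r.sense(); A=R.from_quat(s["tcp_rot"])
    B=R.from_matrix(np.c_[[np.cos(yaw),np.sin(yaw),0],[np.sin(yaw),-np.cos(yaw),0],[0,0,-1]])
    return np.round(A.inv().apply(np.array(p)-s["ee_pos"])*1000,1),np.round((A.inv()*B).as_rotvec(),3)
E
python3 - <<'E'
from h import *
img=imaging.get_image("top"); c=cam("top")
m=orange(img,(320,195,380,250)); q=cv2.findNonZero(m)[:,0]
rc=cv2.minAreaRect(q); print(rc,len(q))
b=plane(c,cv2.boxPoints(rc),.017+.005); print(b.round(3), np.linalg.norm(np.diff(b,axis=0),axis=1).round(3)); L=b.mean(0); print(L)
e=b[1]-b[0] if np.linalg.norm(b[1]-b[0])>np.linalg.norm(b[2]-b[1]) else b[2]-b[1]
y=np.arctan2(e[1],e[0]); y=y if y>0 else y+np.pi; print("yaw",np.degrees(y))
print("cradle approx",plane(c,[[202,236],[203,236]],.05))
print("lamp view",shift([L[0],L[1],.2],y))
E
```

```text
((341.75494384765625, 228.70050048828125), (6.262017726898193, 24.62590980529785), 50.710594177246094) 150
[[ 0.471 -0.099  0.022]
 [ 0.52  -0.159  0.022]
 [ 0.504 -0.171  0.022]
 [ 0.456 -0.112  0.022]] [0.077 0.02  0.077]
[ 0.48778759 -0.13527455  0.022     ]
yaw 129.16709833939214
cradle approx [[0.46261816 0.29533143 0.05      ]
 [0.46262861 0.29221344 0.05      ]]
lamp view (array([ 440.5, -475.2,   35.4]), array([-1.00e-03, -1.00e-03, -2.01e+00]))
```

Call:
carry_out:
  plan:
    - [0, 0, -180, 0, 0, 0, -1]
    - [0, 0, -180, 0, 0, 0, -1]
    - [0, 0, -180, 0, 0, 0, -1]
    - [0, 0, -180, 0, 0, 0, -1]
    - [150, -150, -180, 0, 0, -0.6, -1]
    - [150, -150, -180, 0, 0, -0.6, -1]
    - [300, -300, -180, 0, 0, -1.2, -1]
    - [300, -300, -180, 0, 0, -1.2, -1]

```text
t: 0.95
ee_pos: [0.2792, -0.5298, 0.415]
tcp_rot: [0.911, 0.413, -0.0, -0.001]
contact_force: [1.9, 0.4, 0.4]
width: 0.999
```

```bash
python3 -c "
from h import *
print(shift([.504,-.157,.24],np.radians(129)),r.sense()['ee_pos'])"
```

```text
(array([428.4, -76.6, 175.3]), array([-1.000e-03, -1.000e-03, -1.401e+00])) [ 0.27923986 -0.52979702  0.41499109]
```

Call:
carry_out:
  plan:
    - [428, -77, 50, 0, 0, -1.4, -1]
    - [428, -77, 50, 0, 0, -1.4, -1]
    - [428, -77, 50, 0, 0, -1.4, -1]
    - [428, -77, 50, 0, 0, -1.4, -1]
    - [428, -77, 50, 0, 0, -1.4, -1]
    - [428, -77, 175, 0, 0, -1.4, -1]
    - [428, -77, 175, 0, 0, -1.4, -1]
    - [428, -77, 175, 0, 0, -1.4, -1]

```text
t: 1.75
ee_pos: [0.4678, -0.2158, 0.2941]
tcp_rot: [0.519, 0.855, 0.0, -0.0]
contact_force: [1.1, -0.5, -0.6]
width: 1.001
```

Call:
carry_out:
  plan:
    - [10, 0, 50, 0, 0, -0.2, -1]
    - [10, 0, 50, 0, 0, -0.2, -1]
    - [10, 0, 50, 0, 0, -0.2, -1]

```text
t: 2.05
ee_pos: [0.4625, -0.2062, 0.2427]
tcp_rot: [0.43, 0.903, 0.001, -0.002]
contact_force: [0.7, -1.0, 0.4]
width: 0.998
```

```bash
python3 - <<'E'
from h import *
c=cam("wrist");img=imaging.get_image("wrist"); cv2.imwrite("pics/w1.png",img[:,:,::-1])
print(shift([.504,-.157,.24],np.radians(129)),r.sense()['ee_pos'],np.abs(r.sense()['qvel']).max())
print(proj(c,[.504,-.157,.017]))
E
```

```text
(array([13.2, 63. ,  3.8]), array([ 0.001, -0.001, -0.002])) [ 0.46320633 -0.20683178  0.24378108] 0.02440648678788566
[[372.18719539 167.38554782]]
```

View pics/w1.png

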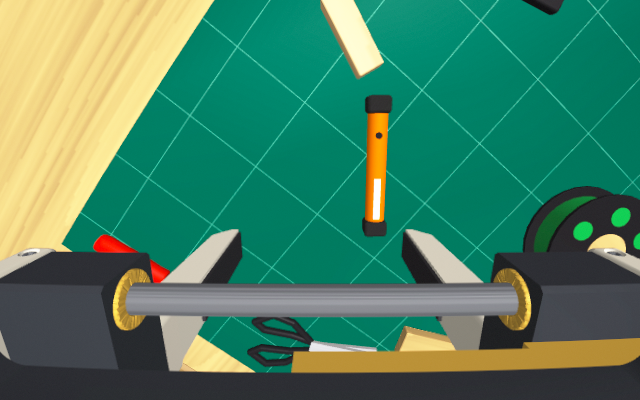

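The wrist view shows the lamp nearly parallel to the tool's x, from the bumper at (378,97) to the one at (374,234). The fingers are at the bottom.

```bash
python3 - <<'E'
from h import *
c=cam("wrist"); img=cv2.imread("pics/w1.png")[:,:,::-1].copy()
hsv=cv2.cvtColor(img,cv2.COLOR_RGB2HSV)
ng=255-cv2.inRange(hsv,(65,80,60),(95,255,255)); ng[:80]=0; ng[245:]=0; ng[:,:340]=0; ng[:,410:]=0
ng[:93]=0; ng=cv2.morphologyEx(ng,cv2.MORPH_OPEN,np.ones((5,5)))
n,l,s,_=cv2.connectedComponentsWithStats(ng); print(s)
k=1+np.argmax(s[1:,4]); ys,xs=np.nonzero(l==k)
f=lambda y:[xs[ys==y].min(),xs[ys==y].max()+1]
rows=np.arange(120,212); mid=[np.mean(f(y)) for y in rows]; a=np.polyfit(rows,mid,1)
y0,y1=ys.min(),ys.max()+1
o=np.nonzero(cv2.inRange(hsv,(5,150,100),(22,255,255))[:,360:392].sum(1)>255*5)[0]; o=o[(o>90)&(o<230)]; print(o.min(),o.max()+1,y0,y1)
P=plane(c,[[np.polyval(a,120),120],[np.polyval(a,212),212]],.019)
w=plane(c,[[x,165] for x in f(165)],.017); print("width",np.linalg.norm(w[0]-w[1]))
u=P[0]-P[1]; yaw=np.arctan2(u[1],u[0]); print(np.degrees(yaw))
B=plane(c,[[np.polyval(a,o.min()),o.min()],[np.polyval(a,o.max()+1),o.max()+1]],.027); print("barrel len",np.linalg.norm(B[0]-B[1]),B.mean(0))
E=plane(c,[[np.polyval(a,y0),y0],[np.polyval(a,y1),y1]],.017); print("lamp len",np.linalg.norm(E[0]-E[1]),E.mean(0))
yaw=yaw%np.pi; C=B.mean(0)
print(shift([C[0],C[1],.13],yaw), shift([C[0],C[1],.024],yaw))
E
```

```text
[[     0      0    640    400 252932]
 [   362     95     29    141   2979]
 [   403    232      7     13     89]]
113 223 95 236
width 0.02578077076474336
129.4846286848054
barrel len 0.13293793926289646 [ 0.50949453 -0.15753544  0.027     ]
lamp len 0.17472151624865165 [ 0.5112314  -0.15673989  0.017     ]
(array([  9.2,  66.9, 113.8]), array([ 0.001, -0.001, -0.011])) (array([  9.1,  66.9, 219.8]), array([ 0.001, -0.001, -0.011]))
```

Call:
carry_out:
  plan:
    - [9, 67, 60, 0, 0, -0.011, -1]
    - [9, 67, 110, 0, 0, -0.011, -1]
    - [9, 67, 160, 0, 0, -0.011, -0.2]
    - [9, 67, 190, 0, 0, -0.011, -0.2]
    - [9, 67, 210, 0, 0, -0.011, -0.2]
    - [9, 67, 217, 0, 0, -0.011, -0.2]
    - [9, 67, 219, 0, 0, -0.011, -0.2]
    - [9, 67, 219, 0, 0, -0.011, -0.2]

```text
t: 2.9
ee_pos: [0.5106, -0.1581, 0.0263]
tcp_rot: [0.427, 0.904, 0.001, 0.001]
contact_force: [0.3, -0.6, 0.6]
width: 0.605
```

Call:
carry_out:
  plan:
    - [0, 0, 0, 0, 0, 0, 1]
    - [0, 0, 0, 0, 0, 0, 1]
    - [0, 0, 0, 0, 0, 0, 1]
    - [0, 0, 0, 0, 0, 0, 1]
    - [0, 0, 0, 0, 0, 0, 1]
    - [0, 0, 0, 0, 0, 0, 1]
    - [0, 0, 0, 0, 0, 0, 1]
    - [0, 0, 0, 0, 0, 0, 1]
  force: 50

```text
t: 3.7
ee_pos: [0.5106, -0.1584, 0.0267]
tcp_rot: [0.427, 0.904, 0.0, 0.001]
contact_force: [-1.7, -1.2, 6.3]
width: 0.244
```

Call:
carry_out:
  plan:
    - [0, 0, 0, 0, 0, 0, -0.2]
    - [0, 0, 0, 0, 0, 0, -0.2]
    - [0, 0, 3.5, 0, 0, 0, -0.2]
    - [0, 0, 3.5, 0, 0, 0, -0.2]
    - [0, 0, 3.5, 0, 0, 0, 1]
    - [0, 0, 3.5, 0, 0, 0, 1]
    - [0, 0, 3.5, 0, 0, 0, 1]
    - [0, 0, 3.5, 0, 0, 0, 1]

```text
t: 4.5
ee_pos: [0.5106, -0.1584, 0.0232]
tcp_rot: [0.427, 0.904, 0.0, 0.001]
contact_force: [-0.4, -0.6, -0.2]
width: 0.293
```

Call:
carry_out:
  plan:
    - [0, 0, 0, 0, 0, 0, 1]
    - [0, 0, 0, 0, 0, 0, 1]
    - [0, 0, -20, 0, 0, 0, 1]
    - [0, 0, -60, 0, 0, 0, 1]
    - [0, 0, -110, 0, 0, 0, 1]
    - [0, 0, -160, 0, 0, 0, 1]
    - [0, 0, -200, 0, 0, 0, 1]
    - [0, 0, -200, 0, 0, 0, 1]

```text
t: 5.3
ee_pos: [0.5123, -0.1587, 0.2281]
tcp_rot: [0.427, 0.904, 0.001, 0.005]
contact_force: [0.4, -0.3, -2.7]
width: 0.247
```

```bash
python3 - <<'E'
from h import *
c=cam("wrist");img=imaging.get_image("wrist"); cv2.imwrite("pics/w2.png",img[:,:,::-1])
s=r.sense();print(s['contact_force'],s['moment'],s['width'],s['ee_pos'])
print(shift([.462,.294,.25],np.radians(155)))
E
```

```text
[-0.41200077 -0.68129723 -2.74501563] [-0.06486615 -0.18053811  0.03767127] 0.24182450892430374 [ 0.51103629 -0.15886151  0.22540075]
(array([381.1, 249.4, -25.8]), array([ 0.002,  0.006, -0.447]))
```

View pics/w2.png

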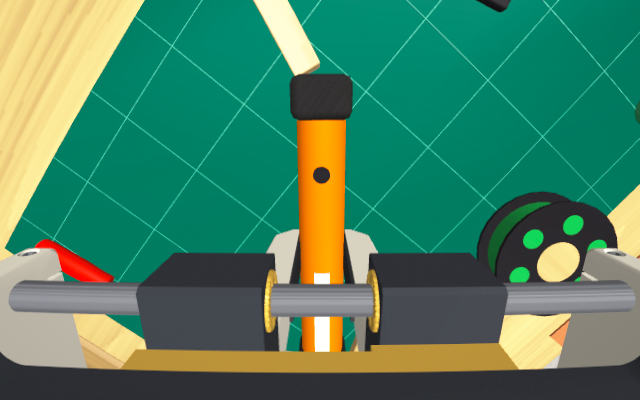

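Lamp held mid-barrel, with its bumper at (321,97) and the barrel along the tool's x. Next I'll view the cradle from both sides.

```bash
python3 - <<'E'
from h import *
s=r.sense();c=cam("wrist");A=R.from_quat(s['tcp_rot'])
print("pred bumper top far/near edge",proj(c,s['ee_pos']+A.apply([[.085,0,-.0078],[.065,0,-.0078],[.065,0,-.0058],[.065,.012,.006],[.065,-.012,.006]])))
print(shift([.424,.212,.27],np.radians(155)),shift([.503,.381,.27],np.radians(155)))
E
```

```text
pred bumper top far/near edge [[319.17220055  83.63985319]
 [319.24357859 130.6620016 ]
 [319.26858015 130.4730806 ]
 [343.83301386 129.47391562]
 [294.97095464 129.47487634]]
(array([341.7, 168.1, -45.9]), array([ 0.002,  0.006, -0.447])) (array([422.2, 336.4, -45.8]), array([ 0.002,  0.006, -0.447]))
```

Call:
carry_out:
  plan:
    - [342, 168, -46, 0.002, 0.006, -0.447, 1]
    - [342, 168, -46, 0.002, 0.006, -0.447, 1]
    - [342, 168, -46, 0.002, 0.006, -0.447, 1]
    - [342, 168, -46, 0.002, 0.006, -0.447, 1]
    - [342, 168, -46, 0.002, 0.006, -0.447, 1]
    - [342, 168, -46, 0.002, 0.006, -0.447, 1]
    - [342, 168, -46, 0.002, 0.006, -0.447, 1]
    - [342, 168, -46, 0.002, 0.006, -0.447, 1]

```text
t: 6.15
ee_pos: [0.4219, 0.215, 0.2691]
tcp_rot: [0.215, 0.977, -0.0, -0.001]
contact_force: [0.2, 0.3, -2.4]
width: 0.246
```

Call:
carry_out:
  plan:
    - [0, 0, 0, 0, 0, 0, 1]
    - [0, 0, 0, 0, 0, 0, 1]
    - [0, 0, 0, 0, 0, 0, 1]

```text
t: 6.45
ee_pos: [0.4217, 0.2134, 0.2678]
tcp_rot: [0.216, 0.976, -0.001, -0.002]
contact_force: [-0.3, -1.2, -3.3]
width: 0.25
```

```bash
python3 - <<'E'
from h import *
import pickle
c=cam("wrist");img=imaging.get_image("wrist"); cv2.imwrite("pics/A.png",img[:,:,::-1]);pickle.dump(c,open("A.pkl","wb"))
s=r.sense();print(s['contact_force'],s['ee_pos'],np.abs(s['qvel']).max())
print(shift([.503,.381,.27],np.radians(155)))
E
```

```text
[-0.56863948 -0.80048319 -3.25279502] [0.42196046 0.2132933  0.26803631] 0.010756356824181355
(array([ -2.7, 186.2,  -2.4]), array([-0.002, -0.002,  0.001]))
```

View pics/A.png

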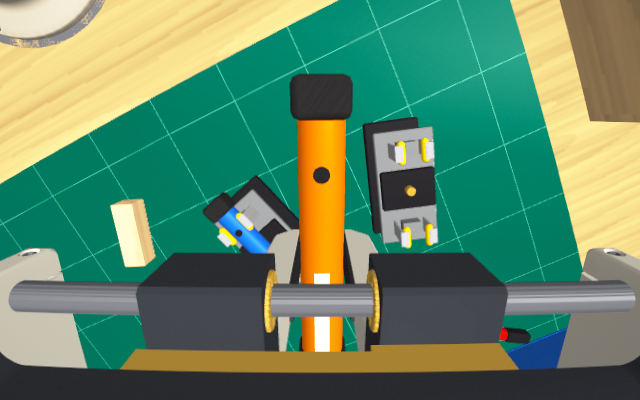

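View A shows the free cradle at (405,180), with roller pairs near (412,151) and (420,235) and the pin at (410,190). The lamp blocks none of it.

Call:
carry_out:
  plan:
    - [-3, 186, -2, 0, 0, 0, 1]
    - [-3, 186, -2, 0, 0, 0, 1]
    - [-3, 186, -2, 0, 0, 0, 1]
    - [-3, 186, -2, 0, 0, 0, 1]
    - [-3, 186, -2, 0, 0, 0, 1]
    - [-3, 186, -2, 0, 0, 0, 1]
    - [-3, 186, -2, 0, 0, 0, 1]
    - [-3, 186, -2, 0, 0, 0, 1]

```text
t: 7.3
ee_pos: [0.5035, 0.3787, 0.2695]
tcp_rot: [0.217, 0.976, -0.001, -0.001]
contact_force: [0.0, -0.2, -1.8]
width: 0.247
```

```bash
python3 - <<'E'
from h import *
import pickle
c=cam("wrist");img=imaging.get_image("wrist"); cv2.imwrite("pics/B.png",img[:,:,::-1]);pickle.dump(c,open("B.pkl","wb"))
s=r.sense();print(s['contact_force'],s['ee_pos'],np.abs(s['qvel']).max())
a=cv2.imread("pics/A.png")[100:260,350:450]; b=img[90:260,190:290,::-1]
b=img[100:260,180:300,::-1]
cv2.imwrite("pics/AB.png",np.hstack([cv2.resize(a,None,fx=3.5,fy=3.5,interpolation=2),cv2.resize(b,None,fx=3.5,fy=3.5,interpolation=2)]))
E
```

```text
[-0.66676744 -0.40666365 -1.70809137] [0.50342702 0.37908507 0.26970023] 0.0067282434509735615
```

View pics/AB.png

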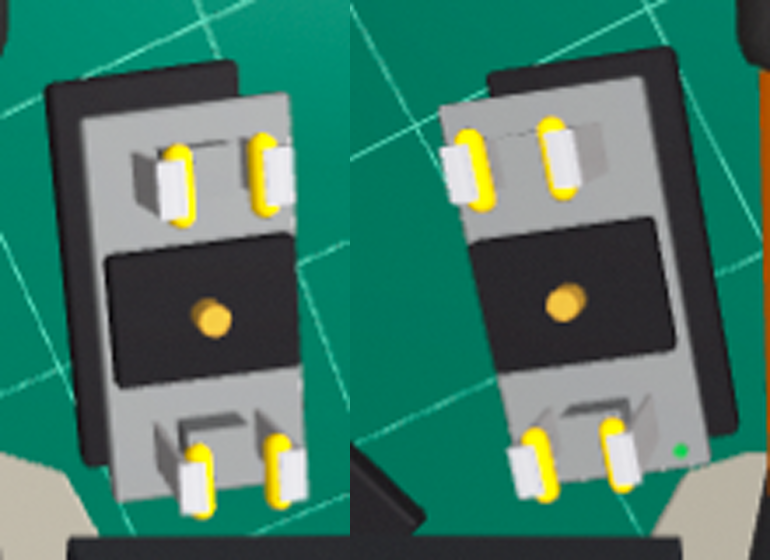

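```bash
python3 - <<'E'
from h import *
import pickle
C={k:pickle.load(open(k+".pkl","rb")) for k in"AB"}
box={"A":(350,100,450,260),"B":(180,100,300,260)}; pts={}
for k in "AB":
    h=cv2.cvtColor(cv2.imread(f"pics/{k}.png"),cv2.COLOR_BGR2HSV); m=cv2.inRange(h,(26,160,140),(34,255,255))
    x0,y0,x1,y1=box[k]; n,l,s,c=cv2.connectedComponentsWithStats(m[y0:y1,x0:x1])
    o=[cv2.minAreaRect(np.argwhere(l==i)[:,::-1].astype(np.float32)) for i in range(1,n) if s[i,4]>30]
    print(k,[(np.round(q[0],1)+[x0,y0],np.round(q[1],1)) for q in o]); p=[np.array(q[0])+[x0,y0] for q in o]
    p.sort(key=lambda q:q[1]); p=sorted(p[:2],key=lambda q:q[0])+sorted(p[2:],key=lambda q:q[0]); pts[k]=p
pts["A"].append([410.9,191.4]);pts["B"].append([240.9,186.9])
def tri(a,b):
    o1,v1=rays(C["A"],[a]);o2,v2=rays(C["B"],[b]);v1=v1[0];v2=v2[0]
    t=np.linalg.lstsq(np.c_[v1,-v2],o2-o1,rcond=None)[0]; P,Q=o1+t[0]*v1,o2+t[1]*v2
    return (P+Q)/2,np.linalg.norm(P-Q)
W=[]
for a,b in zip(pts["A"],pts["B"]):
    P,e=tri(a,b); W.append(P); print(P.round(4),"gap",e.round(4))
W=np.array(W); f=W[:2].mean(0); n=W[2:4].mean(0); d=f-n; yaw=np.arctan2(d[1],d[0])
print("far",f,"near",n,"dist",np.linalg.norm(d),"yaw",np.degrees(yaw),"mid",(f+n)/2,"pin",W[4])
print("roller spacing",np.linalg.norm(W[1]-W[0]),np.linalg.norm(W[3]-W[2]))
E
```

```text
A [(array([425.5, 149.5]), array([23.,  5.])), (array([401.9, 152.9]), array([22.3,  6. ])), (array([429.5, 234. ]), array([20.,  5.])), (array([408., 237.]), array([20.1,  5.2]))]
B [(array([237. , 141.5]), array([15.,  6.])), (array([215.4, 148. ]), array([23. ,  7.1])), (array([234.7, 232.7]), array([20.6,  5.8]))]
[0.422  0.3014 0.1117] gap 0.0003
[0.4269 0.3239 0.1137] gap 0.003
[0.5081 0.2752 0.1111] gap 0.0004
[0.4797 0.3027 0.1448] gap 0.0399Traceback (most recent call last):
  File "<stdin>", line 20, in <module>
IndexError: index 4 is out of bounds for axis 0 with size 4
```

```bash
cat > m.py <<'E'
from h import *
import pickle
C={k:pickle.load(open(k+".pkl","rb")) for k in"AB"}
box={"A":(350,100,450,260),"B":(180,100,275,260)}; pts={}
for k in "AB":
    h=cv2.cvtColor(cv2.imread(f"pics/{k}.png"),cv2.COLOR_BGR2HSV); m=cv2.inRange(h,(24,110,90),(36,255,255))
    x0,y0,x1,y1=box[k]; n,l,s,c=cv2.connectedComponentsWithStats(m[y0:y1,x0:x1])
    o=[cv2.minAreaRect(np.argwhere(l==i)[:,::-1].astype(np.float32)) for i in range(1,n) if s[i,4]>30]
    print(k,[(np.round(q[0],1)+[x0,y0],np.round(q[1],1)) for q in o]); p=[np.array(q[0])+[x0,y0] for q in o]
    p.sort(key=lambda q:q[1]); p=sorted(p[:2],key=lambda q:q[0])+sorted(p[2:],key=lambda q:q[0]); pts[k]=p
pts["A"].append([410.9,191.4]);pts["B"].append([240.9,186.9])
def tri(a,b):
    o1,v1=rays(C["A"],[a]);o2,v2=rays(C["B"],[b]);v1=v1[0];v2=v2[0]
    t=np.linalg.lstsq(np.c_[v1,-v2],o2-o1,rcond=None)[0]; P,Q=o1+t[0]*v1,o2+t[1]*v2
    return (P+Q)/2,np.linalg.norm(P-Q)
W=[]
for a,b in zip(pts["A"],pts["B"]):
    P,e=tri(a,b); W.append(P); print(P.round(4),"gap",e.round(4))
W=np.array(W); f=W[:2].mean(0); n=W[2:4].mean(0); d=f-n; yaw=np.arctan2(d[1],d[0])
print("far",f,"near",n,"dist",np.linalg.norm(d),"yaw",np.degrees(yaw),"mid",(f+n)/2,"pin",W[4])
print("roller spacing",np.linalg.norm(W[1]-W[0]),np.linalg.norm(W[3]-W[2]))
E
python3 m.py
```

```text
A [(array([424.7, 149.5]), array([23.2,  7.6])), (array([401.4, 152.5]), array([23.2,  8.1])), (array([428.5, 234.5]), array([21.,  7.])), (array([407., 237.]), array([20.2,  7. ]))]
B [(array([238.2, 144.7]), array([23.7,  7.5])), (array([215.5, 147.9]), array([23.2,  7.4])), (array([255.4, 230.1]), array([20.7,  6.4])), (array([234.2, 232.4]), array([21.3,  7. ]))]
[0.4217 0.3013 0.1106] gap 0.0
[0.4286 0.3234 0.1106] gap 0.0
[0.508  0.2744 0.1101] gap 0.0001
[0.5151 0.2963 0.1101] gap 0.0002
[0.469  0.2989 0.0921] gap 0.0
far [0.42517965 0.31232372 0.11056046] near [0.51153629 0.2853529  0.11013019] dist 0.09047143446642644 yaw 162.6554276058432 mid [0.46835797 0.29883831 0.11034532] pin [0.46900078 0.29888945 0.09208993]
roller spacing 0.023129858802387014 0.02298273276254917
```

Triangulation agrees with itself. The clips are 90.5 mm apart, the roller midpoint lies within 1 mm of the pin, and the yaw is 162.7°. The pin top at 0.092 puts the seat at about 0.087 and the seated axis at about 0.099.

```bash
python3 -c "
from h import *
print(shift([.4715,.2969,.16],np.radians(162.66)))"
```

```text
(array([ -6.1, -87.7, 109.9]), array([-0.003, -0.002, -0.135]))
```

Call:
carry_out:
  plan:
    - [-6, -88, 0, -0.003, -0.002, -0.135, 1]
    - [-6, -88, 0, -0.003, -0.002, -0.135, 1]
    - [-6, -88, 40, -0.003, -0.002, -0.135, 1]
    - [-6, -88, 75, -0.003, -0.002, -0.135, 1]
    - [-6, -88, 95, -0.003, -0.002, -0.135, 1]
    - [-6, -88, 110, -0.003, -0.002, -0.135, 1]
    - [-6, -88, 110, -0.003, -0.002, -0.135, 1]
    - [-6, -88, 110, -0.003, -0.002, -0.135, 1]

```text
t: 8.15
ee_pos: [0.4715, 0.2969, 0.1606]
tcp_rot: [0.151, 0.989, 0.0, 0.0]
contact_force: [0.3, 0.6, -1.1]
width: 0.244
```

```bash
python3 - <<'E'
from h import *
c=cam("wrist");img=imaging.get_image("wrist"); cv2.imwrite("pics/w3.png",img[:,:,::-1])
s=r.sense();print(s['contact_force'],s['moment'],s['ee_pos'])
print(shift([.4715,.2969,.135],np.radians(162.66)))
t=imaging.get_image("scene"); t=cv2.resize(t[110:260,360:520,::-1],None,fx=3,fy=3,interpolation=2)
cv2.imwrite("pics/s3.png",t)
E
```

```text
[ 0.06674728  1.06970882 -2.22527394] [-0.00926185 -0.22487182  0.01048779] [0.47167729 0.29712382 0.16099159]
(array([ 0.1, -0.3, 26. ]), array([0.001, 0.001, 0.   ]))
```

View pics/w3.png

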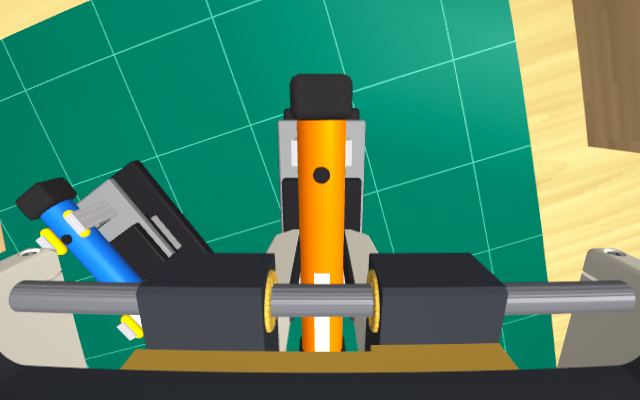

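The lamp is centred over the platform: platform edges at columns 278 and 365, lamp centre at 321. Descending gently to feel for the rollers.

Call:
carry_out:
  plan:
    - [0, 0, 10, 0, 0, 0, 1]
    - [0, 0, 20, 0, 0, 0, 1]
    - [0, 0, 26, 0, 0, 0, 1]
    - [0, 0, 30, 0, 0, 0, 1]
    - [0, 0, 31, 0, 0, 0, 1]
    - [0, 0, 31, 0, 0, 0, 1]

```text
t: 8.85
ee_pos: [0.4717, 0.2972, 0.1299]
tcp_rot: [0.15, 0.989, 0.001, 0.001]
contact_force: [0.2, -0.2, -2.7]
width: 0.245
```

Call:
carry_out:
  plan:
    - [0, 0, 1, 0, 0, 0, 1]
    - [0, 0, 2, 0, 0, 0, 1]
    - [0, 0, 3, 0, 0, 0, 1]
    - [0, 0, 4, 0, 0, 0, 1]
    - [0, 0, 4, 0, 0, 0, 1]

```text
t: 9.35
ee_pos: [0.4717, 0.2968, 0.126]
tcp_rot: [0.151, 0.989, 0.0, 0.001]
contact_force: [-0.5, -2.1, 1.6]
width: 0.249
```

Call:
carry_out:
  plan:
    - [0, 0, 1, 0, 0, 0, 1]
    - [0, 0, 2, 0, 0, 0, 1]
    - [0, 0, 3, 0, 0, 0, 1]
    - [0, 0, 3, 0, 0, 0, 1]

```text
t: 9.75
ee_pos: [0.4722, 0.2975, 0.1244]
tcp_rot: [0.151, 0.989, 0.001, 0.002]
contact_force: [-1.8, -2.2, 14.5]
width: 0.248
```

Call:
carry_out:
  plan:
    - [0, 0, 2, 0, 0, 0, 1]
    - [0, 0, 3, 0, 0, 0, 1]
    - [0, 0, 4, 0, 0, 0, 1]
    - [0, 0, 4, 0, 0, 0, 1]

```text
t: 10.15
ee_pos: [0.4726, 0.2976, 0.1216]
tcp_rot: [0.151, 0.989, 0.001, 0.003]
contact_force: [-1.5, -3.6, 14.7]
width: 0.245
```

Call:
carry_out:
  plan:
    - [0, 0, 2, 0, 0, 0, 1]
    - [0, 0, 3, 0, 0, 0, 1]
    - [0, 0, 4, 0, 0, 0, 1]
    - [0, 0, 4, 0, 0, 0, 1]

```text
t: 10.55
ee_pos: [0.4729, 0.2974, 0.1183]
tcp_rot: [0.151, 0.989, 0.001, 0.003]
contact_force: [-1.8, -3.7, 9.2]
width: 0.244
```

The force is falling past the rollers, as expected after about 8 mm. I'll continue gently to the seats, expected at TCP z of about 0.106.

Call:
carry_out:
  plan:
    - [0, 0, 2, 0, 0, 0, 1]
    - [0, 0, 4, 0, 0, 0, 1]
    - [0, 0, 5, 0, 0, 0, 1]
    - [0, 0, 5, 0, 0, 0, 1]

```text
t: 10.95
ee_pos: [0.4729, 0.2969, 0.1131]
tcp_rot: [0.151, 0.989, 0.0, 0.003]
contact_force: [0.2, -2.1, -1.5]
width: 0.244
```

Call:
carry_out:
  plan:
    - [0, 0, 2, 0, 0, 0, 1]
    - [0, 0, 4, 0, 0, 0, 1]
    - [0, 0, 5, 0, 0, 0, 1]
    - [0, 0, 5, 0, 0, 0, 1]

```text
t: 11.35
ee_pos: [0.4728, 0.2967, 0.1072]
tcp_rot: [0.151, 0.989, 0.0, 0.003]
contact_force: [1.1, 0.1, -14.7]
width: 0.246
```

Call:
carry_out:
  plan:
    - [0, 0, 1, 0, 0, 0, 1]
    - [0, 0, 2, 0, 0, 0, 1]
    - [0, 0, 2, 0, 0, 0, 1]

```text
t: 11.65
ee_pos: [0.4728, 0.2968, 0.1063]
tcp_rot: [0.151, 0.989, 0.0, 0.003]
contact_force: [-2.1, -4.3, 7.4]
width: 0.246
```

Call:
carry_out:
  plan:
    - [0, 0, 1, 0, 0, 0, 1]
    - [0, 0, 1.5, 0, 0, 0, 1]
    - [0, 0, 1.5, 0, 0, 0, 1]

```text
t: 11.95
ee_pos: [0.4729, 0.2968, 0.1063]
tcp_rot: [0.151, 0.989, -0.0, 0.004]
contact_force: [-4.3, -4.8, 12.3]
width: 0.25
```

The lamp is on the hard stop with no further travel, 19.7 mm below first roller contact against 19.5 mm expected. Releasing.

Call:
carry_out:
  plan:
    - [0, 0, 0, 0, 0, 0, 1]
    - [0, 0, -0.5, 0, 0, 0, -0.2]
    - [0, 0, -0.5, 0, 0, 0, -0.2]
    - [0, 0, -0.5, 0, 0, 0, -0.2]
    - [0, 0, -0.5, 0, 0, 0, -0.2]
    - [0, 0, -0.5, 0, 0, 0, -0.2]

```text
t: 12.55
ee_pos: [0.4729, 0.297, 0.1069]
tcp_rot: [0.151, 0.989, 0.0, 0.004]
contact_force: [-0.6, 0.6, 0.5]
width: 0.59
```

Call:
carry_out:
  plan:
    - [0, 0, -10, 0, 0, 0, -0.2]
    - [0, 0, -30, 0, 0, 0, -0.2]
    - [0, 0, -60, 0, 0, 0, -0.2]
    - [0, 0, -100, 0, 0, 0, -0.2]
    - [0, 0, -150, 0, 0, 0, -0.2]
    - [0, 50, -170, 0, 0, 0, -0.2]
    - [0, 100, -170, 0, 0, 0, -0.2]
    - [0, 100, -170, 0, 0, 0, -0.2]

```text
t: 13.35
ee_pos: [0.5016, 0.3984, 0.2792]
tcp_rot: [0.149, 0.989, 0.003, 0.004]
contact_force: [0.1, -0.8, -0.5]
width: 0.604
```

```bash
python3 - <<'E'
from h import *
import pickle
pickle.dump(cam("wrist"),open("F.pkl","wb"));img=imaging.get_image("wrist"); cv2.imwrite("pics/w4.png",img[:,:,::-1])
t=imaging.get_image("scene"); t=cv2.resize(t[100:250,340:530,::-1],None,fx=4,fy=4,interpolation=2)
cv2.imwrite("pics/s4.png",t)
print(r.sense()['contact_force'],r.sense()['ee_pos'])
E
```

```text
[-0.42940032 -0.30777364 -0.52210935] [0.5007543  0.39382263 0.27726791]
```

View pics/w4.png

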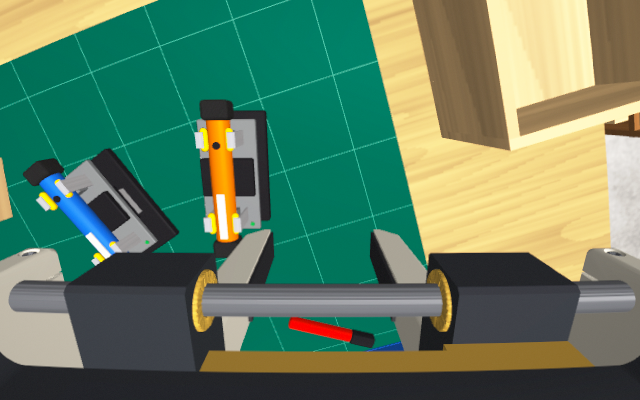

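View pics/s4.png

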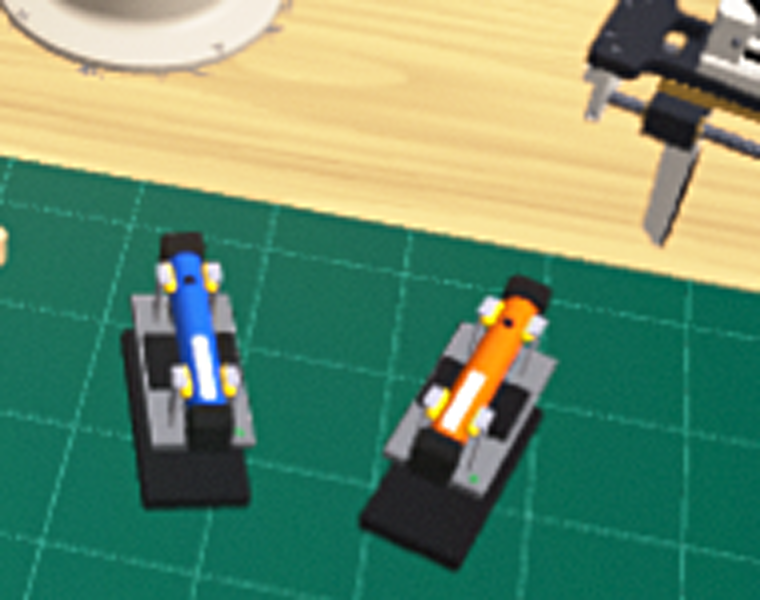

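Both views show the orange lamp in both clips with the rollers closed over it, looking the same as the blue lamp. The wrist view has it around (220,175). The gripper is clear.

```bash
python3 -c "
from h import *
print(r.sense()['t'],r.sign_off())"
```

```text
the job is handed in; nothing more can be done
13.45 None
```

The orange lamp is snapped into the free cradle, and the job was handed in at 13.45 s. I gripped the lamp mid-barrel, laid it level along the cradle and pressed it down by feel. I then let go and lifted the gripper clear.

- **Snap:** The lamp met the rollers at TCP z of about 0.126 m. The force peaked at about 17 N with the lamp's weight allowed for, then fell. The rollers drew the lamp down onto a firm stop at 0.1063 m, which is 19.7 mm of travel against 19.5 mm expected. The final press read about 12 N at the wrist (about 15 N with the weight), and the tool went no lower.
- **Pictures after release:** Both clips are closed over the orange barrel, which looks level and centred. The blue lamp is on its own cradle. The other things look undisturbed where the pictures show them, but I took no full-table picture at the end.
- **Pin not seen directly:** I inferred that the pin is held down from the seating depth. The cradle's green light was already on before the lamp went in, so it proves nothing.
- **Disagreements:** The wrist camera showed the lamp about 4 mm further along the jaws than I predicted. I allowed 3.5 mm for this when placing it. The tool also drifted about 1 mm and tilted about 0.4° during the press.

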